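Plug the test probe into the clamp terminal

TASK

Draw the test probe out of its holster by its metal shaft, lay it flat on the bench and let go; then take it by its square handle and push its shaft fully home into the round opening of the clamp terminal. Then turn the wing knob on top of the terminal backwards (anticlockwise seen from above) until it clicks against its stop, and from there forwards (clockwise) to its other stop, so that the thread starts cleanly and the probe is clamped. Leave the other tools and parts on the bench where they are.

Things in the scene. Friction and masses are not known exactly. Their poses are not given: they have to be found in the camera images.
- probe: Test probe, 155 mm, 0.09 kg: black handle 28 x 28 x 90 mm and, on its axis, a round steel shaft 12 mm thick, 65 mm long (last 5 mm tapers). Origin: handle's centre; x along the shaft; handle ends at x = +-45 mm, tip at +110 mm. Balances some 8 mm ahead of the origin: on the bench it lies level, axis 14 mm up. Starts level in the holster, axis 44 mm up, about 57 mm of shaft sticking out.
- probe_tip (a point): End of the probe's shaft, on its axis.
- holster: Grey box with aluminium top, fixed on the robot's left: 110 mm long (x), 45 wide, 68 high; a 33 x 33 mm pocket, 100 mm deep, floor 30 mm up, opens at its -x end only. Origin: centre of underside. The probe's handle is wholly inside, 8 mm behind the mouth: only the shaft can be gripped. Pull it along the holster's -x by 100 mm or more to free it. Clear bench lies between holster and terminal.
- holster_mouth (a point): Centre of the holster's open end, 44 mm above the bench.
- terminal: Black block with brass front, fixed on the robot's right: 75 mm long (x), 50 wide, 80 high, steel wing knob on top (122 mm in all). Origin: centre of underside. Brass front is the -x face; from it a level round hole, 14 mm wide, chamfered 3 mm, runs through along x, axis 50 mm up, mid-width. The shaft goes in along +x; fully home the handle's end meets the brass and the tip is at x = +27.5 mm.
- terminal_mouth (a point): Centre of the hole at the brass front face, 50 mm above the bench (terminal frame: x = -37.5 mm).
- wing (a joint): Angle of the wing knob about the upright axis through the terminal's origin, rad. 0: backed off to its stop (the click), bar in line with the hole. Grows clockwise seen from above, to the other stop at 1.3 (clamped). Starts at 0.4 to 0.65. It turns without rising, friction about 0.05 N m, and stays where left.
- wing_grip (a point): Centre of the knob's bar, 108 mm above the bench. The bar is 52 mm long, 13 mm thick, 28 mm high (94 to 122 mm up): pinch it from above across its thickness. In the terminal's frame it points along x at joint 0 and is turned by minus the joint's value about z.
- driver_long: Bystander: screwdriver with black handle, 190 mm long, far from the robot near the middle. It lies on the bench and is to be left alone.
- driver_short: Bystander: screwdriver with black handle, 150 mm long, close to the robot. It lies on the bench and is to be left alone.
- damper: Bystander: black cylindrical damper with a steel rod, 190 mm long, 32 mm high, on the far side. It lies on the bench and is to be left alone.
- cutters: Bystander: side cutters with blue handles, 110 mm long, 15 mm high, close to the robot. It lies on the bench and is to be left alone.
- bracket: Bystander: aluminium angle bracket, 70 x 35 mm, 39 mm high, on the far right. It lies on the bench and is to be left alone.
Things that resemble listed ones, but are neither listed nor needed, are in the scene too. Leave any orange or pink look-alike of the terminal alone.

How it is judged:
By the outcome, as a careful person would: the job done as asked, in the order asked, and still so for the second after the job is handed in, with the robot touching nothing.
It also fails if it takes over 67 s, if anything falls off the work surface, if the arm or the gripper's body presses on something with over 40 N, if the wrist force passes 120 N, or if a joint passes its speed limit or range.

ROBOT

A 6-joint arm with a two-finger parallel gripper is mounted at the origin on the work surface. World frame = base frame: x ahead of the robot, y to its left, z up, the work surface at z = 0. Lengths are in m, angles in rad, forces in N, time in s.
With the tool pointing down it reaches from about 0.35 to 1 m from the base axis. Payload 7.1 kg.
Tool frame: the origin (TCP) lies between the finger pads; the fingertips stand 22 mm ahead of it and the grasp point (between the pads) lies 3 mm ahead of it; z points along the fingers, y is the line along which they close (so a half turn about z gives the same grasp; the last joint's range is limited). The gripper opens to 85 mm and grips with 20 to 120 N. Pads are 22 mm wide; open, the fingers measure 114 mm over their backs; the gripper's body (76 mm by 85 mm) begins 54 mm behind the grasp point. The pads swing forward as they close: fully open they stand 13 mm farther back than shut.
Start: joints at [-1.289, 0.423, 1.63, -0, 1.089, -0.019], TCP at [0.185, -0.597, 0.253] pointing down, gripper open.
Joint ranges: [-3, 3], [-0.9, 2.11], [0.09, 2.58], [-1.31, 4.45], [0.11, 2.69], [-2.54, 2.54]. Speed limits (rad/s): [2.39, 2.39, 3.01, 3.14, 3.14, 3.14].

INTERFACE

Orientations are given as a rotation vector (axis times angle).
In Python, from rig import manip gives the robot as it stands. The module is installed in compiled form; this text tells all that it offers. Calls block until the motion is done:
- manip.move_to(position, orientation): joint-space move of the TCP to a pose.
- manip.servo_line(position, orientation=None, rate=0.15): straight line of the TCP; orientation=None keeps the orientation; rate is the mean speed in m/s.
- manip.set_joints(angles): joint-space move.
- manip.command_gripper(opening, f_grip=None): finger opening in m; f_grip is the grip in N (None keeps the last); returns when the fingers have stopped.
- manip.hold(seconds).
- manip.solve_ik(position, orientation): joint angles nearest the present ones, or None.
- manip.camera(name): name is "scene" or "top" or "wrist"; returns a dict with "image" (480x640x3 uint8, red, green, blue), "fx", "fy", "cx", "cy" (pixels), "k1" (the pictures are not rectified: a ray, as slopes to the right and down, at radius r is drawn at 1 + k1 r^2 times it, then the intrinsics apply), "cam_to_world" (4x4, takes a point from camera to world coordinates); the wrist camera has in their place "mount" (4x4, takes a point from camera to tool coordinates, whose origin is the TCP and whose axes are the flange's). Camera axes: x right, y down, z forward; pixel columns grow to the right and rows downward; lengths in m; the calibration is good to about 2 mm. A picture is of the moment at which its call begins: read the wrist's pose just before it. There is no depth.
A pose or a line that the arm cannot do raises manip.IKError and nothing moves.
- manip.sign_off(): hands the job in; it is judged then, once.
Readings, each from a call of its own:
- manip.get_time(): time.
- manip.get_joint_positions(): joint angles.
- manip.get_joint_vel(): joint speeds.
- manip.get_tau(): joint torques, N m.
- manip.get_position(): TCP position.
- manip.get_ee_rot(): TCP orientation.
- manip.get_contact_force(): force on the tool from outside, world axes, zero at the start.
- manip.get_torque(): the same for the moment, N m.
- manip.get_width(): finger opening in m.
- manip.get_grip_force(): force on a finger pad.
Only numpy, scipy, OpenCV 4.12 (cv2) and the standard library are available. Lean on these libraries where they do the work, as an engineer would, in place of code of your own. Each camera call takes 0.05 s, during which the arm holds its last target. There are 200 camera calls.

## Working session

There is one attempt and no reset: what is moved stays moved. The work goes in short steps, each a Python script; the robot and the scene stay as the last script left them, time stands still between calls to the robot, and variables do not carry over. Pictures are saved under pics/ and viewed, at most 10 in all, crops included, and the job is handed in when it is done.

```bash
mkdir -p pics
cat > h.py <<'E'
import numpy as np, cv2
from rig import manip as m
from scipy.spatial.transform import Rotation as R
def snap(name,fn):
    p=np.array(m.get_position()); r=R.from_rotvec(m.get_ee_rot())
    c=m.camera(name)
    if name=="wrist":
        T=np.eye(4);T[:3,:3]=r.as_matrix();T[:3,3]=p
        c["cam_to_world"]=T@np.array(c["mount"])
    np.save("pics/"+fn+".npy",c,allow_pickle=True)
    cv2.imwrite("pics/"+fn+".png",c["image"][:,:,::-1]); return c
def load(fn): return np.load("pics/"+fn+".npy",allow_pickle=True).item()
def ray(c,u,v):
    K=np.array([[c["fx"],0,c["cx"]],[0,c["fy"],c["cy"]],[0,0,1.]])
    d=np.array([c["k1"],0,0,0,0])
    q=cv2.undistortPoints(np.array([[[u,v]]],float),K,d)[0,0]
    T=np.array(c["cam_to_world"]); D=T[:3,:3]@np.array([q[0],q[1],1]); return T[:3,3],D/np.linalg.norm(D)
def atz(c,u,v,z):
    o,d=ray(c,u,v); return o+d*(z-o[2])/d[2]
def tri(obs):
    A=np.zeros((3,3));b=np.zeros(3);rs=[ray(c,u,v) for c,u,v in obs]
    for o,d in rs:
        P=np.eye(3)-np.outer(d,d);A+=P;b+=P@o
    x=np.linalg.solve(A,b); return x,[np.linalg.norm(np.cross(x-o,d)) for o,d in rs]
def proj(c,X):
    T=np.linalg.inv(np.array(c["cam_to_world"]));X=np.atleast_2d(X)@T[:3,:3].T+T[:3,3]
    K=np.array([[c["fx"],0,c["cx"]],[0,c["fy"],c["cy"]],[0,0,1.]])
    return cv2.projectPoints(X,np.zeros(3),np.zeros(3),K,np.array([c["k1"],0,0,0,0]))[0][:,0]
def down(yaw): # tool z down, tool x axis at yaw in world
    c,s=np.cos(yaw),np.sin(yaw)
    return R.from_matrix(np.array([[c,s,0],[s,-c,0],[0,0,-1.]])).as_rotvec()
E
python3 - <<'E'
from h import *
for n in("scene","top"):
    c=snap(n,n); print(n,c["fx"],c["k1"],np.round(c["cam_to_world"],3).tolist())
r=R.from_rotvec(m.get_ee_rot()).as_matrix();print(r.round(2)); print(m.get_time())
E
```

```text
scene 543.4604561279408 -0.03182285432006457 [[0.502, 0.737, -0.452, 1.073], [0.865, -0.427, 0.264, -0.344], [0.002, -0.523, -0.852, 1.077], [0.0, 0.0, 0.0, 1.0]]
top 575.8556145350357 -0.12924940028364237 [[0.001, -0.988, 0.155, 0.346], [-1.0, 0.001, 0.018, -0.069], [-0.018, -0.155, -0.988, 1.419], [0.0, 0.0, 0.0, 1.0]]
[[ 0.96  0.3  -0.  ]
 [ 0.3  -0.96  0.  ]
 [-0.   -0.   -1.  ]]
0.1
```

View pics/top.png

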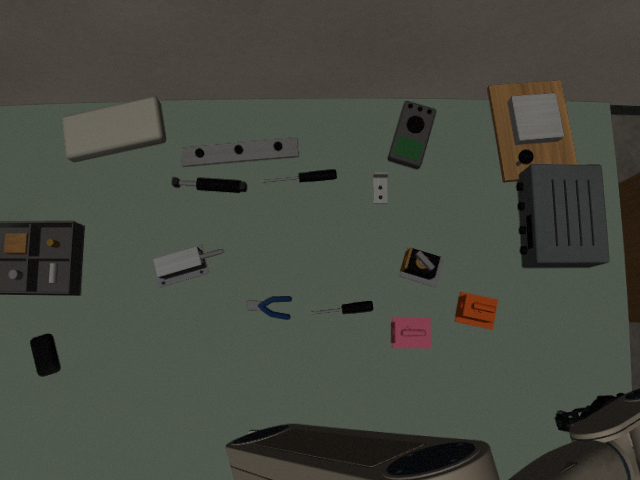

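View pics/scene.png

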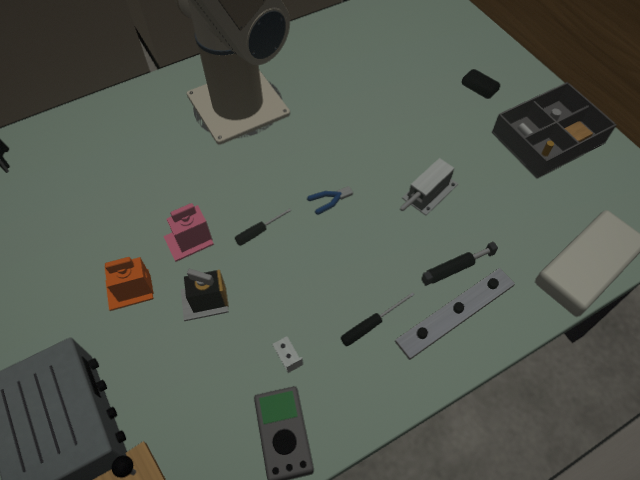

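The top view shows the holster at about (178,262), its shaft tip at (224,252). The black terminal is at (421,264), with its brass face towards the holster. In the scene view they are at (432,185) and (205,290). I'll enlarge these areas.

Run:
```python
from h import *
def tile(n,x,y):
    return cv2.resize(cv2.imread(f"pics/{n}.png")[y:y+60,x:x+80],None,fx=5,fy=5,interpolation=cv2.INTER_CUBIC)
a=np.hstack([tile("top",150,232),tile("scene",390,155)]);b=np.hstack([tile("top",385,235),tile("scene",170,260)])
cv2.imwrite("pics/tiles.png",np.clip(np.vstack([a,b])*1.5,0,255).astype(np.uint8))
```

```text
(no output)
```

View pics/tiles.png

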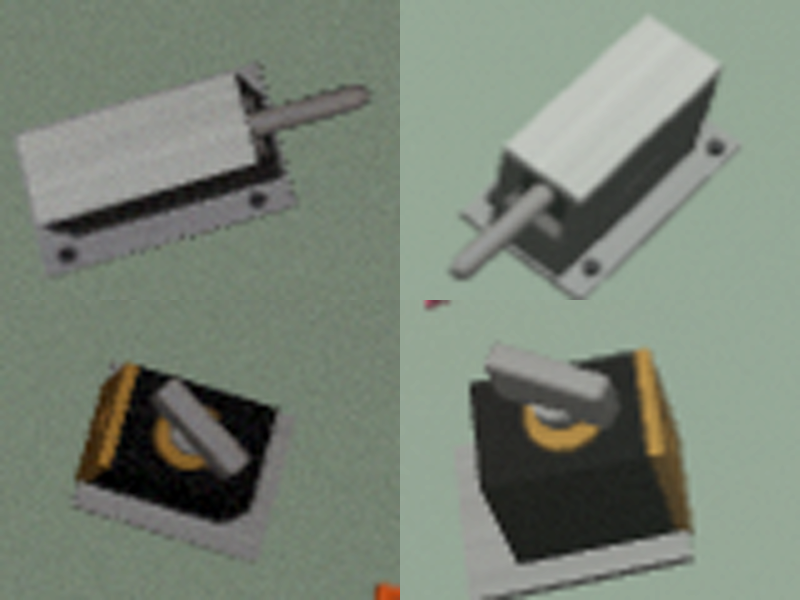

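Run:
```python
from h import *
t,s=load("top"),load("scene")
def P(a,b,ot,os): 
    f=lambda p,o:(o[0]+p[0]/5-.4,o[1]+p[1]/5-.4)
    return tri([(t,*f(a,ot)),(s,*f(b,os))])
H=((150,232),(390,155));T=((385,235),(170,260))
for n,a,b,o in [("farback",(18,135),(318,65),H),("farmouth",(237,72),(183,198),H),("nearmouth",(258,162),(103,148),H),("nearback",(40,228),(245,15),H),("tip",(368,93),(55,272),H),
 ("wing",(201,128),(152,80),T),("wing end near",(234,168),(100,58),T),("brass far top",(130,64),(255,155),T),("brass near top",(100,170),(241,50),T)]:
    x,e=P(a,b,*o);print(n,x.round(4),np.round(e,4))
```

```text
farback [0.5169 0.3337 0.0678] [0.0003 0.0003]
farmouth [0.5483 0.2294 0.0685] [0.0022 0.0022]
nearmouth [0.5047 0.2174 0.065 ] [0.0008 0.0008]
nearback [0.4729 0.3226 0.0653] [0.0012 0.0012]
tip [0.5408 0.1688 0.0438] [0.0007 0.0007]
wing [ 0.5077 -0.3055  0.111 ] [0.0015 0.0015]
wing end near [ 0.489  -0.3198  0.1128] [0.0015 0.0015]
brass far top [ 0.5419 -0.2801  0.0777] [0.0001 0.0001]
brass near top [ 0.4922 -0.2649  0.0741] [0.0005 0.0005]
```

The holster measures 110 mm long and 45 mm wide with its top 67 mm up, and the tip is 44 mm up. The terminal is 52 mm wide and its bar 111 mm up. All agree with the text. The holster's yaw is about -73° and the terminal's about -107°. Next is a close look at the holster with the wrist camera.

Run:
```python
from h import *
c=m.camera("wrist"); M=np.array(c["mount"]); print(M.round(3).tolist(),c["fx"],c["k1"])
yaw=np.radians(107); r=R.from_rotvec(down(yaw))
d=np.array([np.cos(yaw-np.pi),np.sin(yaw-np.pi),0])
tgt=np.array([.5265,.2234,.05])+.03*d   # mid shaft
# tcp height 0.2; place so that target lies on the camera's optical axis
o=r.apply(M[:3,3]); z=r.apply(M[:3,2]); 
for k,(h,off) in enumerate([(0.22,-.02),(0.22,.05)]):
    L=(tgt[2]-(h+o[2]))/z[2]; p=tgt-(o+z*L)+off*d; p[2]=h
    print(p.round(3),m.solve_ik(p,down(yaw)))
    m.move_to(p,down(yaw)); c=snap("wrist",f"hw{k}")
    print(proj(c,[tgt]).round(),m.get_time())
a,b=cv2.imread("pics/hw0.png"),cv2.imread("pics/hw1.png")
cv2.imwrite("pics/hw.png",cv2.resize(np.hstack([a,b]),(800,300),interpolation=cv2.INTER_AREA))
```

```text
[[0.001, -0.954, -0.3, 0.077], [1.0, 0.0, 0.001, 0.001], [-0.0, -0.3, 0.954, -0.121], [0.0, 0.0, 0.0, 1.0]] 419.36274344841297 -0.0032535697403063223
[0.524 0.227 0.22 ] [0.38791703 0.38556318 1.77797048 0.         0.97805899 0.09121106]
[[318. 260.]] 3.325
[0.544 0.16  0.22 ] [ 0.26484618  0.38063237  1.78579707  0.          0.97516322 -0.03185979]
[[318. 164.]] 3.7583
```

View pics/hw.png

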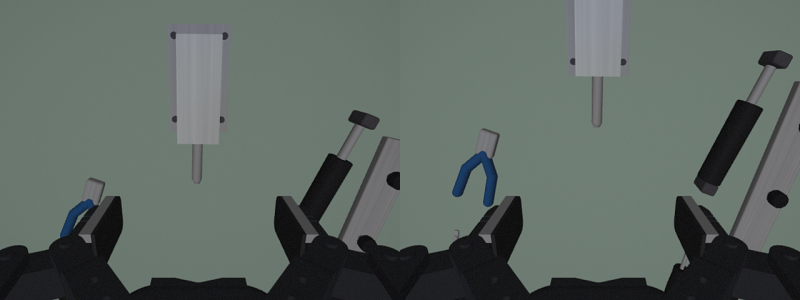

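The wrist pictures show the shaft upright: its tip is at about (315,293) in the first and (315,203) in the second, and the mouth's top edge is at rows 231 and 122.

Run:
```python
from h import *
a,b=load("hw0"),load("hw1")
def edges(c,r):  # shaft side edges from the brightness profile
    g=cv2.cvtColor(c["image"],cv2.COLOR_RGB2GRAY).astype(float)[r-2:r+3,285:345].mean(0)
    d=np.diff(cv2.GaussianBlur(g[None],(0,0),1)[0]); i,j=sorted(np.argsort(-abs(d))[:1].tolist()+[int(np.argmax(abs(d)*(abs(np.arange(len(d))-np.argmax(abs(d)))>8)))])
    return 285.5+i,285.5+j
for c in(a,b):
    T=c["cam_to_world"]
    for r in ((245,265,280) if c is a else (140,160,185)):
        i,j=edges(c,r); print(r,i,j,atz(c,(i+j)/2,r,.044).round(4))
for c,r0 in((a,285),(b,195)):
    g=cv2.cvtColor(c["image"],cv2.COLOR_RGB2GRAY).astype(float)[:,313:318].mean(1); print(r0,g[r0:r0+18].round())
```

```text
245 306.5 323.5 [0.53   0.2034 0.044 ]
265 306.5 323.5 [0.5346 0.1882 0.044 ]
280 306.5 322.5 [0.5378 0.1763 0.044 ]
140 306.5 324.5 [0.5288 0.2091 0.044 ]
160 306.5 323.5 [0.5324 0.1959 0.044 ]
185 305.5 323.5 [0.5372 0.1789 0.044 ]
285 [108. 108. 107. 108. 109. 106. 102.  98.  95. 105. 120. 116. 117. 117.
 118. 118. 116. 117.]
195 [112. 110. 112. 109. 106. 104. 101.  95. 100. 117. 121. 120. 121. 120.
 120. 120. 121. 120.]
```

Run:
```python
from h import *
a,b=load("hw0"),load("hw1")
tip,e=tri([(a,315,294),(b,315,203.7)]); print("tip",tip.round(4),np.round(e,4))
assert abs(tip[2]-.044)<.008
yaw=np.radians(106.6); d=np.array([-np.cos(yaw),-np.sin(yaw),0])
p=np.array([.5330,.1938,0])
o=down(yaw)
m.move_to([*p[:2],.12],o)
m.servo_line([*p[:2],.056],o,rate=.12); print(np.round(m.get_contact_force(),1))
m.command_gripper(.0,60); print(m.get_width(),m.get_grip_force(),np.round(m.get_contact_force(),1))
assert m.get_width()>.008
q=p+.15*d
m.servo_line([*q[:2],.056],o,rate=.1); print(m.get_width(),np.round(m.get_contact_force(),1),m.get_time())
c=snap("wrist","pull"); c=snap("top","pulltop")
w=cv2.imread("pics/pull.png");t=cv2.imread("pics/pulltop.png")[200:320,150:310]
cv2.imwrite("pics/pl.png",np.hstack([cv2.resize(w,(400,300)),cv2.resize(t,(400,300))]))
```

```text
tip [0.5412 0.1666 0.0471] [0. 0.]
[0.  0.4 0.1]
0.00959566779508737 59.01815805584192 [0.4 0.1 1.8]
0.009642330448813834 [ 0.6 -0.1 -0.7] 7.2667
```

View pics/pl.png

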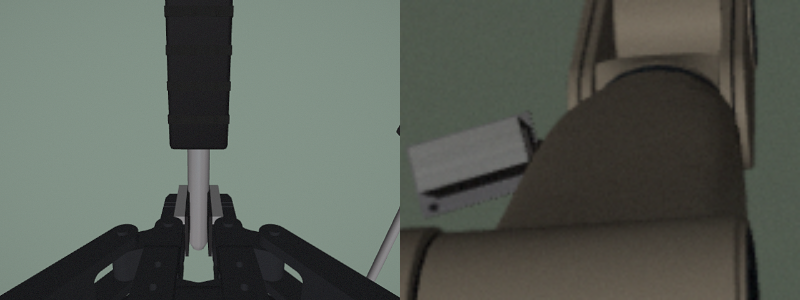

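The wrist view shows the probe held straight by its shaft, with the handle clear of the holster. Next I lay it down.

Run:
```python
from h import *
t=load("top")
for n,u,v in(("short tip",312,311),("short end",372,307),("long tip",264,181)): print(n,atz(t,u,v,.01).round(3))
p=np.array(m.get_position()); o=m.get_ee_rot()
yaw=np.radians(106.6); d=np.array([-np.cos(yaw),-np.sin(yaw),0])
print(p.round(4))
m.servo_line([*p[:2],.031],o,rate=.06)
for z in(.029,.0275,.026):
    f=np.array(m.get_contact_force()); print(z,f.round(1))
    if f[2]>3: break
    m.servo_line([*p[:2],z],o,rate=.03)
print(np.array(m.get_position()).round(4),np.round(m.get_contact_force(),1))
m.command_gripper(.04); m.hold(.2)
m.servo_line([*p[:2],.12],o,rate=.2)
q=p-.06*d
m.move_to([*q[:2],.16],o); c=snap("wrist","lay0")
q=p-.02*d
m.move_to([*q[:2],.16],o); c=snap("wrist","lay1")
a,b=cv2.imread("pics/lay0.png"),cv2.imread("pics/lay1.png")
cv2.imwrite("pics/lay.png",cv2.resize(np.hstack([a,b]),(800,300),interpolation=cv2.INTER_AREA)); print(m.get_time())
```

```text
short tip [ 0.396 -0.047  0.01 ]
short end [ 0.405 -0.193  0.01 ]
long tip [0.722 0.075 0.01 ]
[0.5757 0.0505 0.056 ]
0.029 [ 0.2 -0.6 -1. ]
0.0275 [-0.1 -0.4 -1. ]
0.026 [ 0.4 -0.2 -1.2]
[0.576  0.0505 0.0262] [-0.6 -0.1  2.1]
10.675
```

View pics/lay.png

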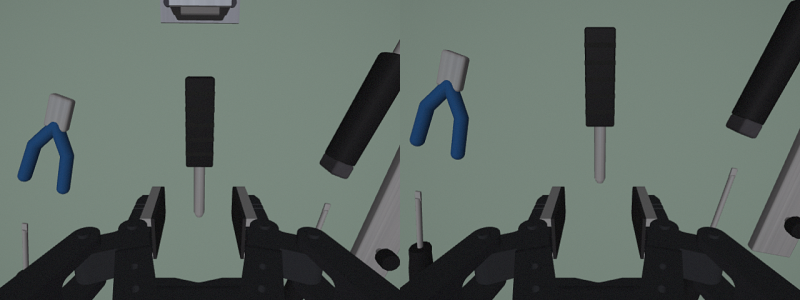

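The probe lies flat on the bench, released, at about (320,123) to (318,346) in the left picture and in line with the tool. Before lifting it, I take two tilted wrist looks at the terminal's brass face.

Run:
```python
from h import *
a,b=load("lay0"),load("lay1")
for n,p,q in(("handle rear",(319,123),(319,43)),("handle front",(320,266),(319,202)),("tip",(317.6,346),(319,293))):
    x,e=tri([(a,*p),(b,*q)]); print(n,x.round(4),np.round(e,4))
M=np.array(m.camera("wrist")["mount"]); ty=np.radians(-107); t=np.array([np.cos(ty),np.sin(ty),0]); zh=np.array([0,0,1.])
mouth=np.array([.517,-.2725,.06]); out=[]
for k,(e,L) in enumerate([(40,.24),(60,.26)]):
    e=np.radians(e); cz=np.cos(e)*t-np.sin(e)*zh; cy=np.sin(e)*t+np.cos(e)*zh; cx=np.cross(cy,cz)
    C=np.eye(4);C[:3,:3]=np.c_[cx,cy,cz];C[:3,3]=mouth-L*cz
    T=C@np.linalg.inv(M); o=R.from_matrix(T[:3,:3]).as_rotvec()
    try: m.move_to(T[:3,3],o)
    except m.IKError as x: print("IK",k,T[:3,3],x); continue
    snap("wrist",f"tw{k}"); out.append(cv2.imread(f"pics/tw{k}.png")); print(m.get_time())
cv2.imwrite("pics/tw.png",cv2.resize(np.hstack([i[120:420,120:520] for i in out]),(800,300)))
```

```text
handle rear [0.5402 0.1722 0.0257] [0.0001 0.0001]
handle front [0.5664 0.086  0.0242] [0.0006 0.0006]
tip [0.5853 0.0203 0.0101] [0. 0.]
11.9
12.4833
```

View pics/tw.png

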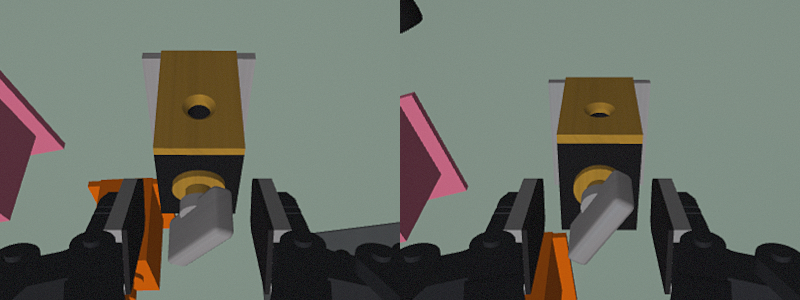

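The brass face is seen squarely. The hole's centre is at about (319,227) in the first picture and (319,229) in the second. The front-top corners are at (274,268)/(364,268) and (276,254)/(362,254).

Run:
```python
from h import *
from scipy.optimize import least_squares
a,b=load("tw0"),load("tw1")
O=[((319,227),(319.3,229.5),(-.0375,0,.05)),((274,268),(276,254),(-.0375,1,.08)),((364.5,268),(362,254),(-.0375,-1,.08))]
for p,q,_ in O: x,e=tri([(a,*p),(b,*q)]); print(x.round(4),np.round(e,4))
# image up is away from the terminal, upside down: left/right sign decided by the fit
def res(v,s):
    c,S=np.cos(v[2]),np.sin(v[2]); r=[]
    for p,q,X in O:
        y=s*X[1]*.025; W=np.array([v[0]+c*X[0]-S*y,v[1]+S*X[0]+c*y,X[2]+v[3]])
        r+=list(proj(a,W)[0]-p)+list(proj(b,W)[0]-q)
    return np.array(r)
for s in(1,-1):
    f=least_squares(res,[.506,-.308,np.radians(-107),0],args=(s,)); print(s,f.cost,f.x.round(4),np.degrees(f.x[2]),res(f.x,s).round(1))
# brass edge columns along rows, sub-pixel lateral centre
for c,rows in((a,(190,205,245,255)),(b,(208,215,245,250))):
    for r in rows:
        g=c["image"][r-1:r+2,240:400].astype(float).mean(0); h=cv2.GaussianBlur((g[:,0]-g[:,2])[None],(0,0),1)[0]; i=np.flatnonzero(h>.5*np.median(h[60:100])); print(r,240+i[0],240+i[-1],end=" | ")
```

```text
[ 0.5192 -0.2717  0.0509] [0.0001 0.0001]
[ 0.4957 -0.2641  0.0807] [0.0005 0.0005]
[ 0.5426 -0.2785  0.0806] [0.0001 0.0001]
1 2.089608710359433 [ 0.53   -0.2362  1.2736  0.    ] 72.97113765991652 [-0.3 -0.6  0.  -0.1 -1.4 -0.2  0.3  0.5  0.6 -0.1  0.8  0.5]
-1 2.0896087103566883 [ 0.508  -0.3079 -1.868   0.    ] -107.02886005749426 [-0.3 -0.6  0.  -0.1 -1.4 -0.2  0.3  0.5  0.6 -0.1  0.8  0.5]
190 280 357 | 205 278 358 | 245 275 362 | 255 274 363 | 208 284 354 | 215 283 355 | 245 278 360 | 250 277 361 |
```

The terminal fits: width 49 mm, hole 51 mm up, yaw -107.0°. The laid probe sits 0.9 mm to the tool's +y in the wrist view, which is camera bias, so I subtract it. Now I pick up by the handle and insert.

```bash
cat > ins.py <<'E'
from h import *
ty=np.radians(-107.03); t=np.array([np.cos(ty),np.sin(ty),0]); n=np.array([-t[1],t[0],0])
mouth=np.array([.5181,-.2717,.05]); ot=down(ty+np.pi)
def at(s,lat=0,dz=0): # s: tip depth past mouth
    return mouth+t*(s-.115)+n*lat+np.array([0,0,.012+dz])
E
python3 - <<'E'
from ins import *
o=down(np.radians(106.7)); g=[.551,.1337]
m.move_to([*g,.09],o)
m.command_gripper(.07); m.servo_line([*g,.026],o,rate=.12); print(np.round(m.get_contact_force(),1))
m.command_gripper(0,80); print(m.get_width(),m.get_grip_force()); assert .02<m.get_width()<.032
m.servo_line([*g,.1],o,rate=.15); f0=np.array(m.get_contact_force()); print("lift",f0.round(1),m.get_width())
m.move_to(at(-.03),ot); m.hold(.2); f0=np.array(m.get_contact_force()); print("pre",f0.round(1),np.array(m.get_position()).round(4),at(-.03).round(4))
for s in(-.005,0,.004,.008):
    m.servo_line(at(s),ot,rate=.05); f=np.array(m.get_contact_force())-f0
    print(s,"axial",(f@t).round(1),"lat",(f@n).round(1),"z",f[2].round(1))
    if np.linalg.norm(f)>12: break
snap("wrist","in0"); snap("scene","in1")
a=cv2.resize(cv2.imread("pics/in0.png"),(400,300));b=cv2.resize(cv2.imread("pics/in1.png")[220:340,140:300],(400,300))
cv2.imwrite("pics/in.png",np.hstack([a,b])); print(m.get_time())
E
```

```text
[ 0.1 -0.4  0.5]
0.02614489250899107 79.50048208236694
lift [ 1.1  1.  -0.9] 0.026858703486680676
pre [-0.1 -0.4 -1.2] [ 0.5609 -0.1317  0.0622] [ 0.5606 -0.1331  0.062 ]
-0.005 axial -0.3 lat -0.1 z 0.6
0 axial -0.0 lat -0.4 z 1.2
0.004 axial -0.5 lat -0.2 z 0.5
0.008 axial -1.6 lat 0.5 z 0.5
18.8667
```

No forces at 8 mm depth, so the tip is in. I continue to home, stepping and easing off any side load.

Run:
```python
from ins import *
f0=np.array([-.1,-.4,-1.2]); lat=dz=0.; s=.008
while s<.072:
    s+=.006 if s<.056 else .002
    m.servo_line(at(s,lat,dz),ot,rate=.05); f=np.array(m.get_contact_force())-f0
    p=np.array(m.get_position()); print(round(s,3),"real",((p-mouth)@t+.115).round(4),"ax",(f@t).round(1),"lat",(f@n).round(1),"z",f[2].round(1))
    if f@t<-14: break
    lat+=np.clip(f@n*1e-4,-5e-4,5e-4)*(abs(f@n)>3); dz+=np.clip(f[2]*1e-4,-5e-4,5e-4)*(abs(f[2])>3)
print(lat,dz,m.get_time())
snap("wrist","in0"); snap("scene","in1"); snap("top","in2")
a=cv2.resize(cv2.imread("pics/in0.png"),(400,300));b=cv2.resize(cv2.imread("pics/in1.png")[220:340,140:300],(400,300))
cv2.imwrite("pics/in.png",np.hstack([a,b]))
```

```text
0.014 real 0.0144 ax -0.7 lat 0.2 z -0.1
0.02 real 0.0203 ax 0.2 lat -0.4 z 0.1
0.026 real 0.0263 ax -1.0 lat 0.1 z 0.9
0.032 real 0.0323 ax -0.7 lat 0.4 z 0.4
0.038 real 0.0384 ax -0.4 lat -0.2 z 0.2
0.044 real 0.0444 ax -0.6 lat 0.2 z 1.1
0.05 real 0.0504 ax -0.6 lat -0.7 z 0.7
0.056 real 0.0564 ax 0.2 lat -0.2 z 0.5
0.062 real 0.0624 ax 0.3 lat -0.4 z 1.3
0.064 real 0.0641 ax 0.4 lat -0.5 z 1.1
0.066 real 0.0655 ax -4.8 lat -0.9 z 2.0
0.068 real 0.0656 ax -17.0 lat 1.1 z 3.5
0.0 0.0 22.0167
```

View pics/in.png

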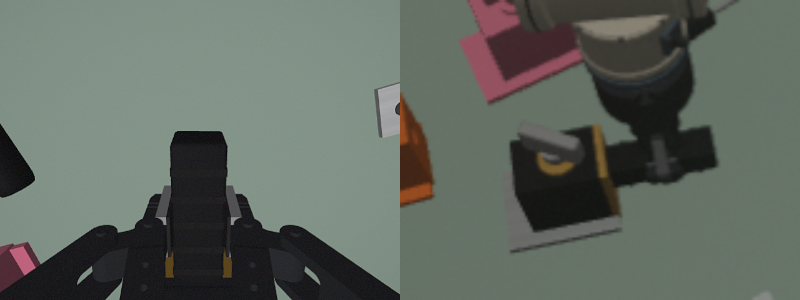

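The probe is home: the handle meets the brass at 65.5 mm depth, and the scene view shows it level against the block. Next I release it, rise and take the wing.

Run:
```python
from ins import *
c=load("top")
e=[atz(c,385+u/5-.4,235+v/5-.4,.122) for u,v in((168,86),(240,168))]; v=e[1]-e[0]; bar=np.arctan2(v[1],v[0])
print("bar yaw",np.degrees(bar),"len",np.linalg.norm(v),"joint",ty-bar,"mid",((e[0]+e[1])/2).round(4))
j=float(np.clip(ty-bar,.4,.65)); W=np.array([.5071,-.3076,.114]); tool=lambda j:down(ty+np.pi-j)
m.servo_line(at(.0658),ot,rate=.03)
m.command_gripper(.06); p=np.array(m.get_position())
m.servo_line([*p[:2],.2],ot,rate=.25)
m.move_to(W+[0,0,.06],tool(j)); 
s=m.get_joint_positions(); print("j6",s[5])
snap("top","w0")
m.servo_line(W,tool(j),rate=.12); print(np.round(m.get_contact_force(),1))
m.command_gripper(0,40); print(m.get_width(),m.get_grip_force(),np.round(m.get_contact_force(),1),np.round(m.get_torque(),2),"j",j,m.get_time())
```

```text
bar yaw -139.70075704683865 len 0.04934071650994832 joint 0.5702122795864732 mid [ 0.5064 -0.3063  0.122 ]
j6 0.3008306138484668
[ 1.7 -1.   1. ]
0.019751165869606915 38.77212166786194 [-3.4  5.3  9.1] [ 1.03  0.71 -0.08] j 0.5702122795864732 25.1833
```

The width is 19.8 mm where about 11 was expected, so I take a look.

Run:
```python
from ins import *
snap("wrist","w1"); snap("scene","w2")
a=cv2.resize(cv2.imread("pics/w1.png")[200:440,160:480],(400,300));b=cv2.resize(cv2.imread("pics/w2.png")[220:340,140:300],(400,300))
cv2.imwrite("pics/w.png",np.clip(np.hstack([a,b])*1.4,0,255).astype(np.uint8)); print(m.get_width(), np.array(m.get_position()).round(4))
```

```text
0.019793631392617674 [ 0.5065 -0.3066  0.115 ]
```

View pics/w.png

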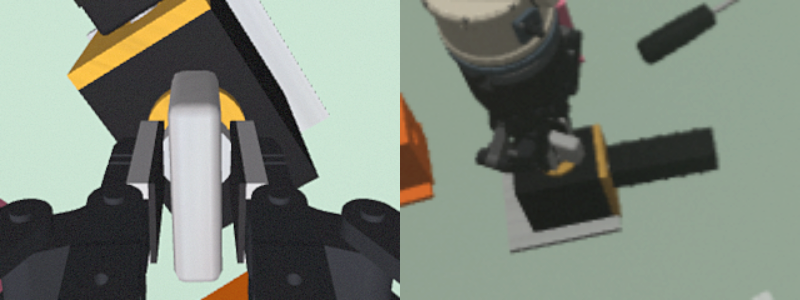

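The bar is aligned and centred, but the fingertips have closed on the round hub beneath it. I reopen, rise 9 mm and grip the bar itself.

Run:
```python
from ins import *
W=np.array([.5071,-.3076,.123]); tool=lambda j:down(ty+np.pi-j); j=.57
m.command_gripper(.04); m.servo_line(W,tool(j),rate=.1); m.hold(.2)
print("free",np.round(m.get_torque(),2),np.round(m.get_contact_force(),1))
m.command_gripper(0,50); w=m.get_width(); print(w,np.round(m.get_contact_force(),1),np.round(m.get_torque(),2)); assert w<.0145
while j>-.12:
    j-=.05; m.servo_line(W,tool(j),rate=.1) if 0 else m.move_to(W,tool(j))
    T=m.get_torque(); print(round(j,2),round(T[2],2),np.round(m.get_contact_force(),1),end=" | ")
    if j<.25 and abs(T[2])>.8: break
print(m.get_time(),m.get_width())
snap("wrist","w3")
```

```text
free [0.03 0.01 0.05] [-0.1  0.9 -0.3]
0.012270631015892666 [-2.9  4.4  5.4] [0.65 0.35 0.05]
0.52 0.06 [-2.4  4.1  4.7] | 0.47 0.11 [-3.6  4.4  5.4] | 0.42 0.02 [-2.5  4.5  4.9] | 0.37 0.04 [-2.3  4.7  5.5] | 0.32 0.07 [-2.3  4.5  5.5] | 0.27 0.07 [-2.9  5.2  4.9] | 0.22 0.04 [-2.3  4.3  5.1] | 0.17 0.06 [-2.7  5.1  5.7] | 0.12 0.07 [-2.1  4.8  4.9] | 0.07 0.09 [-2.1  5.5  5.6] | 0.02 0.09 [-2.7  4.8  5.2] | -0.03 -0.76 [-3.1  4.6  5.1] | -0.08 -1.46 [-2.1  4.2  5.4] | 29.6833 0.011874227065403056
```

A clear stop shows at joint 0, where the torque jumps. Now forwards to the other stop.

Run:
```python
from ins import *
W=np.array([.5071,-.3076,.123]); tool=lambda j:down(ty+np.pi-j); j=-.08
m.hold(.2)
while j<1.42:
    j+=.1 if j<1.15 else .04
    m.move_to(W,tool(j)); T=m.get_torque(); print(round(j,2),round(T[2],2),end=" | ")
    if j>1.1 and abs(T[2])>.9: break
print(m.get_width(),np.round(m.get_contact_force(),1))
m.hold(.3); m.move_to(W,tool(j-.02)); m.command_gripper(.06); m.servo_line(W+[0,0,.09],rate=.2)
# back off and look at the result from the front
M=np.array(m.camera("wrist")["mount"]); e=np.radians(60); zh=np.array([0,0,1.])
cz=np.cos(e)*t-np.sin(e)*zh; cy=np.sin(e)*t+np.cos(e)*zh
C=np.eye(4);C[:3,:3]=np.c_[np.cross(cy,cz),cy,cz];C[:3,3]=np.array([.517,-.2725,.06])-.3*cz
T=C@np.linalg.inv(M); m.move_to(T[:3,3],R.from_matrix(T[:3,:3]).as_rotvec())
snap("wrist","f0"); snap("top","f1")
a=cv2.resize(cv2.imread("pics/f0.png")[90:450,80:560],(400,300));b=cv2.resize(cv2.imread("pics/f1.png"),(400,300))
cv2.imwrite("pics/f.png",np.clip(np.hstack([a,b])*1.4,0,255).astype(np.uint8)); print(m.get_time())
```

```text
0.02 -0.01 | 0.12 -0.04 | 0.22 -0.09 | 0.32 -0.04 | 0.42 -0.04 | 0.52 -0.03 | 0.62 -0.06 | 0.72 0.03 | 0.82 -0.08 | 0.92 -0.07 | 1.02 -0.04 | 1.12 -0.05 | 1.22 -0.14 | 1.26 -0.09 | 1.3 -0.04 | 1.34 0.73 | 1.38 1.29 | 0.011926599233329453 [-3.3  6.5  6.9]
36.9167
```

View pics/f.png

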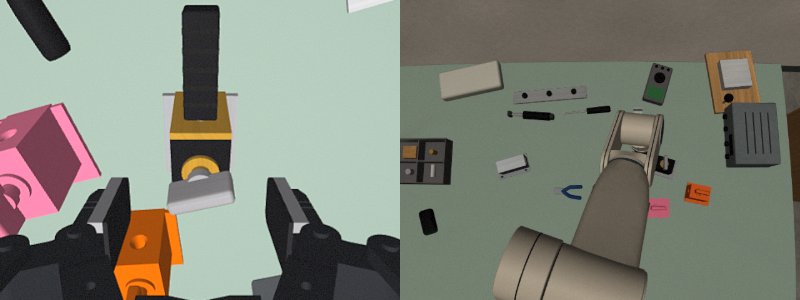

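The probe is flush against the brass, the bar is turned almost square to the hole, the bystanders look undisturbed and the gripper touches nothing.

```bash
python3 -c "
from h import *
m.hold(.2); print(m.sign_off(), m.get_time())"
```

```text
the job is handed in; nothing more can be done
the job is handed in; nothing more can be done
```

The job is handed in at about 37 s: the probe was laid down, regripped and pushed fully home, and the wing was backed off to its stop, then turned clockwise to its clamped stop; my first wing grip closed on the hub, and I regripped it higher.

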